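Fetch the roof block from behind the others

TASK

The green triangle block is shut in at the back of the toy tray. First move the red cube and the yellow cylinder out of the way, standing both upright on the grey felt mat; then fetch the green block and set it centred as the roof on the blue arch that stands on the round white board, its ridge running front to back like the arch's tunnel, with the cube and the cylinder still waiting on the mat. Then put the cube back squarely on the red square and the cylinder back on the yellow disc in the tray, both upright and centred, and never disturb the other blue arch, which stands in the tray.

Things in the scene. Friction and masses are not known exactly. Their poses are not given: they have to be found in the camera images.
- cube: red wooden cube, 44 mm each way, about 60 g, standing on the red square at the start. Origin: centre of its underside; z up, x and y along its edges.
- cylinder: yellow wooden cylinder, 44 mm in diameter, 60 mm high, about 65 g, standing upright on the yellow disc at the start. Origin: centre of its underside; z up.
- prism: green wooden triangle prism, 50 g, on the tray floor: 46 mm long along its ridge (its x), base 48 mm wide (y), ridge 36 mm above the base (z). Pinch it by its upright triangular ends (normal to x); the slanted sides slip. The block before it is only 10 to 13 mm from its front end, too close for a finger; about 40 mm are free behind it. Origin: centre of its underside.
- red_square: thin red square plate, 54 x 54 x 3 mm, fixed in the tray: the cube's place. Origin: centre of its underside, on the tray floor; the block stands 3 mm above it. Of red square and yellow disc one lies straight before the prism, the other 56 mm beside it to the tray's left (+y), so the two blocks stand about 12 mm apart; which is which varies.
- yellow_disc: thin yellow disc, 54 mm in diameter, 3 mm thick, fixed in the tray: the cylinder's place. Origin: centre of its underside, on the tray floor; the block stands 3 mm above it.
- mat: grey felt mat, fixed, 200 mm (its x) by 120 mm (its y), 3 mm thick, lying to one side of the tray: the side area. Origin: centre of its underside.
- board: round white building board, fixed, 130 mm in diameter, 6 mm thick, at the other side of the tray. Origin: centre of its underside.
- arch_house: loose blue painted arch standing on the white board, about 110 g: 40 mm deep (its x, the way its tunnel runs), 70 mm wide (its y), flat top 52 mm above its base. The roof block goes on its flat top. Origin: centre of its underside; z up.
- arch_spare: an equal blue arch standing loose in the tray's back right corner beside the prism; it must stay where it is. Origin: centre of its underside; z up; its 40 mm depth is its x axis, its 70 mm width its y axis.
- tray: fixed wooden toy tray, 240 mm deep (x) by 200 mm wide (y), floor 8 mm thick, with low rails (top 32 mm above the table) at the back (+x) and both sides, open towards the robot. Its x axis points to the back, the way the prism's ridge runs, and y to its left. Origin: centre of its underside.
Not all that is in view belongs to the job. Of the things like the prism, leave any that is black; of the rest the smaller one is meant. Of the things that look like the cylinder, the smaller one is meant.

How it is judged:
On the way, in this order (a step that is already met when the one before it is completed fails the run):
1. the red cube and the yellow cylinder both stand upright on the grey mat, released (x of cube in the frame of mat between -0.1 and 0.1 m and y of cube in the frame of mat between -0.06 and 0.06 m and z of cube in the frame of mat between 0 and 0.008 m and angle between each of cube, cylinder's own z axis and vertical below 0.12 rad and linear speed of each of cube, cylinder below 0.02 m/s and contact force between the fingers and cube below 0.05 N and x of cylinder in the frame of mat between -0.1 and 0.1 m and y of cylinder in the frame of mat between -0.06 and 0.06 m and z of cylinder in the frame of mat between 0 and 0.008 m and contact force between the fingers and cylinder below 0.05 N), for 0.2 s.
2. the green prism lies as a roof on the arch on the white board, released, while the cube and the cylinder are on the mat (all of step 1 and horizontal distance between prism and arch_house below 0.012 m and z of prism in the frame of arch_house between 0.047 and 0.057 m and angle between prism's own z axis and vertical below 0.12 rad and angle between the x axis of prism and the x axis of arch_house, either way round below 0.26 rad and angle between arch_house's own z axis and vertical below 0.1 rad and horizontal distance between arch_house and board below 0.025 m and linear speed of prism below 0.02 m/s and contact force between the fingers and prism below 0.05 N), for 0.2 s.
At the end, for the whole second after the job is handed in: Prism flat on the board's arch: 12 mm, ridge within 15 deg of its tunnel; that arch upright within 25 mm of the board centre; cube upright on red square: 12 mm, 15 deg; cylinder upright on yellow disc: 12 mm; other arch upright, moved under 15 mm; all released, at rest (horizontal distance between prism and arch_house below 0.012 m and z of prism in the frame of arch_house between 0.047 and 0.057 m and angle between each of prism, cube, cylinder's own z axis and vertical below 0.12 rad and angle between the x axis of prism and the x axis of arch_house, either way round below 0.26 rad and angle between each of arch_house, arch_spare's own z axis and vertical below 0.1 rad and horizontal distance between arch_house and board below 0.025 m and linear speed of each of prism, cube, cylinder below 0.02 m/s and contact force between the fingers and prism below 0.05 N and horizontal distance between cube and red_square below 0.012 m and z of cube in the frame of red_square between 0 and 0.008 m and contact force between the fingers and cube below 0.05 N and (angle between the x axis of cube and the x axis of red_square, either way round below 0.26 rad or angle between the x axis of cube and the y axis of red_square, either way round below 0.26 rad) and horizontal distance between cylinder and yellow_disc below 0.012 m and z of cylinder in the frame of yellow_disc between 0 and 0.008 m and contact force between the fingers and cylinder below 0.05 N and distance of arch_spare from where it was at the start of the episode below 0.015 m); the robot touches nothing.
It fails at once if the spare arch in the tray is shifted by more than 25 mm or tipped (distance of arch_spare from where it was at the start of the episode above 0.025 m or angle between arch_spare's own z axis and vertical above 0.3 rad).
It also fails if it takes over 122 s, if anything falls off the work surface, if the arm or the gripper's body presses on something with over 40 N, if the wrist force passes 120 N, or if a joint passes its speed limit or range.

ROBOT

A 6-joint arm with a two-finger parallel gripper is mounted at the origin on the work surface. World frame = base frame: x ahead of the robot, y to its left, z up, the work surface at z = 0. Lengths are in m, angles in rad, forces in N, time in s.
With the tool pointing down it reaches from about 0.425 to 0.95 m from the base axis. Payload 3.5 kg.
Tool frame: the origin (TCP) lies on the centre line of the jaws, within the pads' length; the fingertips stand 22 mm ahead of it and the grasp point (between the pads) lies 3 mm ahead of it (r.tip_extent is the distance from the TCP to the fingertips, in m); z points along the fingers, y is the line along which they close (so a half turn about z gives the same grasp; the last joint's range is limited). The gripper opens to 85 mm and grips with 20 to 120 N. Pads are 22 mm wide; open, the fingers measure 114 mm over their backs; the gripper's body (76 mm by 85 mm) begins 54 mm behind the grasp point. The pads swing forward as they close: fully open they stand 13 mm farther back than shut.
Start: joints at [1.018, 0.286, 1.577, -0, 1.279, -0.15], TCP at [0.265, 0.621, 0.253] pointing down, gripper open.
Joint ranges: [-2.77, 2.77], [-0.9, 2.22], [0.21, 2.48], [-1.53, 4.67], [0.24, 2.81], [-2.84, 2.84]. Speed limits (rad/s): [2.79, 2.79, 3.14, 3.14, 3.14, 3.14].

INTERFACE

Orientations are given as a unit quaternion [x, y, z, w].
In Python, from bench import r gives the robot as it stands.
- The arm moves only by the tool step_arm, never from a script. Its argument "plan" is one flat list of numbers, 6 for each row, row after row: the shift along the tool's x, y, z in m, then the turn, a rotation vector about the tool's x, y, z in units of 5 degrees (1.0 is 5 degrees). A call has 1 to 12 rows; each row is the pose to reach, as a shift and turn from the pose commanded when the call began, along the tool's axes at that moment; what a row does not reach only later rows make up. A row lasts 1/12 s, in which the tool goes at most 41.7 mm and 7.16 degrees, less where a joint would pass 70% of its speed; a pose out of reach is approached as far as the arm can. A call with a gripper value outside its range is refused whole. "hand" is the closure, from 0 (fully open) to 1 (shut), set as the call begins (left out, the last holds). The fingers move at their own pace and stop on an object; "force" is the grip in N (left out, the last holds). Time passes only in rows, so rows that repeat a pose let the fingers close. It gives the time, the measured TCP pose, the force, the opening and the grip force at its end, in the units of the state.
- r.get_state(): the state, without advancing time (a new reading comes with each control period).
- r.get_image(name): name is "side" or "top"; returns a dict with "image" (420x560x3 uint8, red, green, blue), "K" (3x3 intrinsics, pixels), "T" (4x4, takes a point from camera to world coordinates). Camera axes: x right, y up, looking along -z (the intrinsics and any distortion apply to the point x, -y, -z); pixel columns grow to the right and rows downward; lengths in m; the calibration is good to about 2 mm. A picture is of the moment at which its call begins. There is no depth.
- r.finish_job(): hands the job in; it is judged then, once.
The state is a dict: "clock": time; "joints": joint angles; "joint_vel": joint speeds; "tau": joint torques, N m; "position": TCP position; "tool_rot": TCP orientation; "wrist_force": force on the tool from outside, world axes, zero at the start; "ft_torque": the same for the moment, N m; "grip_width": finger opening in m; "gripper_force": force on a finger pad.
Only numpy, scipy, OpenCV 4.12 (cv2) and the standard library are available. Lean on these libraries where they do the work, as an engineer would, in place of code of your own. Each camera call takes 0.05 s, during which the arm holds its last target. There are 200 camera calls.

## Working session

There is one attempt and no reset: what is moved stays moved. The work goes in short steps, Python scripts to look and compute and a tool call to move; the robot and the scene stay as the last step left them, time stands still between calls to the robot, and variables do not carry over. Pictures are saved under pics/ and viewed, at most 14 in all, crops included, and the job is handed in when it is done.

Besides the shell and the picture viewer there is one more tool, called by a JSON object that holds its "fn" and its "kwargs", one argument or row to a line. step_arm: Moves the arm, as the interface text tells. Its arguments: {"type":"object","properties":{"plan":{"type":"array"},"hand":{"type":"number"},"force":{"type":"number"}},"required":["plan"]}

```bash
mkdir -p pics
cat > h.py <<'E'
import numpy as np,cv2
from bench import r
def snap(n):
    d=r.get_image(n); return d
def ray(d,u,v):
    K=d["K"];T=np.array(d["T"]);c=np.array([(u-K[0][2])/K[0][0],-(v-K[1][2])/K[1][1],-1.]);return T[:3,3],T[:3,:3]@c
def at(d,u,v,z):
    o,w=ray(d,u,v);return (o+w*(z-o[2])/w[2])
def px(d,p):
    T=np.array(d["T"]);c=T[:3,:3].T@(np.array(p)-T[:3,3]);K=d["K"];return np.array([K[0][0]*c[0]/-c[2]+K[0][2],K[1][1]*-c[1]/-c[2]+K[1][2]])
E
python3 - <<'E'
from h import *
for n in("top","side"):
    d=snap(n);print([ (k,np.round(v,3).tolist()) for k,v in d.items() if k!="image"]);cv2.imwrite(f"pics/{n}0.png",d["image"][...,::-1])
s=r.get_state();print({k:np.round(v,3).tolist() for k,v in s.items()},r.tip_extent)
E
```

```text
[('K', [[542.479, 0.0, 276.973], [0.0, 542.479, 207.224], [0.0, 0.0, 1.0]]), ('T', [[0.006, 0.996, -0.088, 0.392], [-1.0, 0.005, -0.016, -0.008], [-0.015, 0.088, 0.996, 1.024], [0.0, 0.0, 0.0, 1.0]])]
[('K', [[538.308, 0.0, 288.87], [0.0, 538.308, 214.065], [0.0, 0.0, 1.0]]), ('T', [[-0.999, 0.024, -0.035, 0.466], [-0.041, -0.779, 0.626, 0.788], [-0.012, 0.627, 0.779, 0.997], [0.0, 0.0, 0.0, 1.0]])]
{'clock': 0.1, 'joints': [1.018, 0.287, 1.578, 0.0, 1.279, -0.15], 'joint_vel': [-0.001, -0.002, -0.002, -0.001, 0.003, -0.001], 'tau': [0.001, -40.73, -29.37, -0.0, 0.003, 0.0], 'position': [0.264, 0.621, 0.252], 'tool_rot': [0.2, 0.98, -0.001, -0.0], 'wrist_force': [0.434, -0.008, 0.397], 'ft_torque': [-0.037, -0.026, 0.015], 'gripper_force': 0.0, 'grip_width': 0.085} 0.022
```

View pics/top0.png

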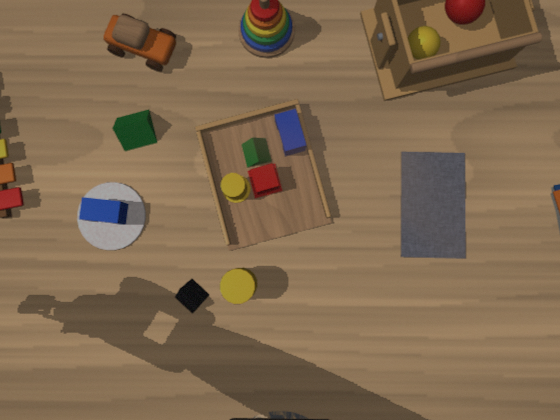

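View pics/side0.png

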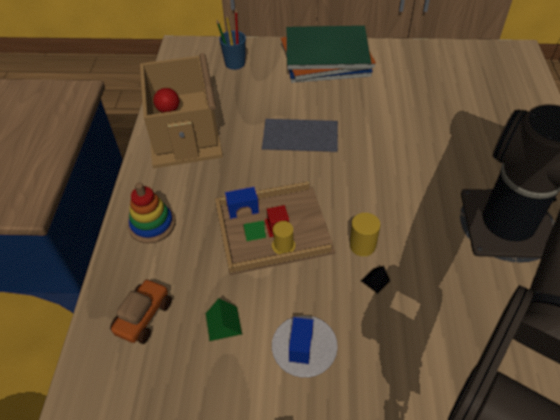

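Candidates in the top view:
- Prism: green in tray (255,152), bigger green (135,130), black (192,295). The small green one in the tray is meant.
- Cylinder: in tray (234,186) or larger one (238,287). The small one in the tray is meant.

I'll confirm both in an enlarged crop.

Run:
```python
import cv2,numpy as np
a=cv2.imread("pics/top0.png")
c=cv2.resize(a[95:255,190:340],None,fx=3.7,fy=3.7,interpolation=cv2.INTER_CUBIC)
c=cv2.convertScaleAbs(c,alpha=1.5,beta=20)
cv2.imwrite("pics/c1.png",c)
b=cv2.imread("pics/side0.png")
x=cv2.resize(b[175:275,205:340],(780,578),interpolation=cv2.INTER_CUBIC)
cv2.imwrite("pics/c2.png",cv2.convertScaleAbs(x,alpha=1.5,beta=20))
x=cv2.resize(a[170:260,65:165],(500,450),interpolation=cv2.INTER_CUBIC)
y=cv2.resize(b[305:385,260:345],(300,282),interpolation=cv2.INTER_CUBIC)
z=np.zeros((450,800,3),np.uint8);z[:,:500]=x;z[:282,500:]=y
cv2.imwrite("pics/c3.png",cv2.convertScaleAbs(z,alpha=1.5,beta=20))
```

```text
(no output)
```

View pics/c1.png

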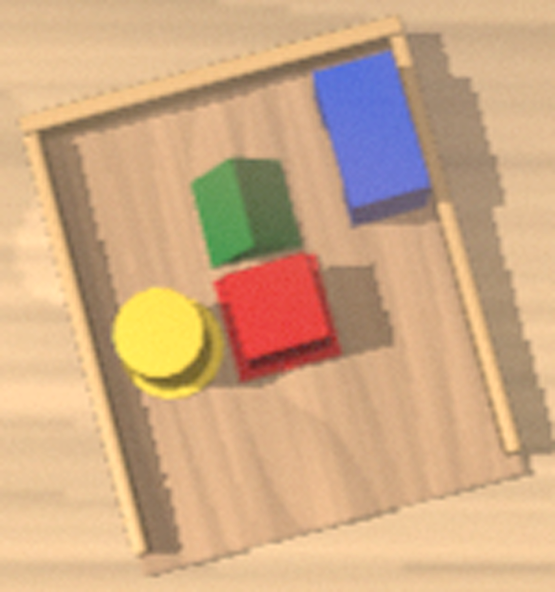

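View pics/c3.png

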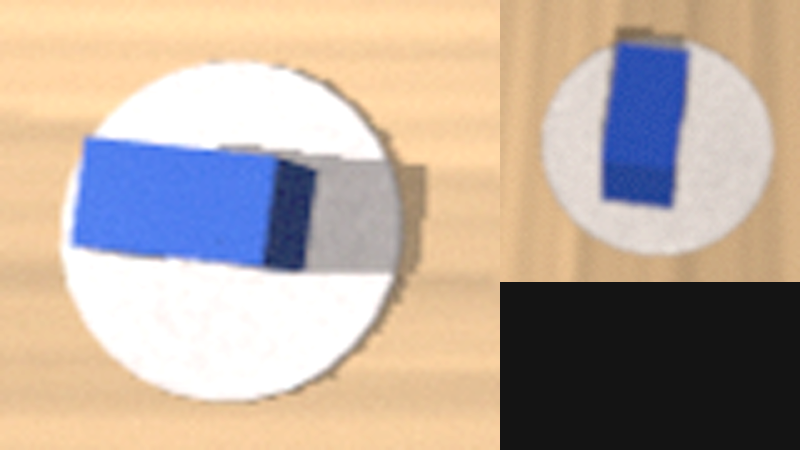

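The crops confirm the picks: the green prism and smaller cylinder in the tray, with the red cube straight before the prism. Computing poses.

Run:
```python
from h import *
d=snap("top")
def C(pts,z,u0,v0,s):return np.array([at(d,u0+(a+.5)/s-.5,v0+(b+.5)/s-.5,z)[:2] for a,b in pts])
A=lambda p,z:C(p,z,190,95,3.7); B=lambda p,z:C(p,z,65,170,5)
def rep(n,q):
    e=np.roll(q,-1,0)-q
    print(n,"ctr",q.mean(0).round(4),"edges",np.linalg.norm(e,axis=1).round(4),"ang",np.degrees(np.arctan2(e[:,1],e[:,0])).round(1))
rep("tray rail/floor",np.vstack([A([(22,122),(400,18)],.032),A([(532,470),(150,575)],.008)]))
rep("cube",A([(215,283),(315,253),(334,331),(247,355)],.055))
rep("redsq front",A([(240,382),(340,355)],.011))
rep("cyl",A([(160,333)],.071))
rep("cyl l/r",A([(112,333),(207,333)],.071)); rep("cyl t/b",A([(160,287),(160,379)],.071))
rep("prism base",A([(192,182),(280,160),(300,247),(215,267)],.008))
rep("ridge",A([(235,157),(253,247)],.044))
rep("spare",A([(315,72),(390,52),(428,187),(352,207)],.060))
rep("house",B([(87,137),(277,157),(263,265),(72,246)],.058))
rep("board",B([(62,231),(402,231)],.006));rep("board",B([(231,60),(231,402)],.006))
q=np.array([at(d,*p,.003)[:2] for p in[(401,152),(465,152),(466,257),(402,258)]]);rep("mat",q)
s=cv2.imread("pics/side0.png");d2=snap("side")
for n,p in [("cyltop",(284,229)),]:print(n,at(d2,*p,.071))
```

```text
tray rail/floor ctr [0.541  0.0313] edges [0.1976 0.2366 0.2003 0.2361] ang [ -74.2 -163.3  105.7   16. ]
cube ctr [0.5315 0.0291] edges [0.0509 0.0395 0.0439 0.0387] ang [ -72.9 -166.1  105.8   24.3]
redsq front ctr [0.5055 0.0244] edges [0.0526 0.0526] ang [-74.6 105.4]
cyl ctr [0.5156 0.0848] edges [0.] ang [0.]
cyl l/r ctr [0.5156 0.0851] edges [0.0456 0.0456] ang [-89.8  90.2]
cyl t/b ctr [0.5157 0.0848] edges [0.0444 0.0444] ang [-179.3    0.7]
prism base ctr [0.5855 0.0473] edges [0.0466 0.0464 0.0447 0.0458] ang [ -75.6 -166.8  103.6   15.6]
ridge ctr [0.5847 0.0467] edges [0.0461 0.0461] ang [-168.3   11.7]
spare ctr [ 0.6176 -0.016 ] edges [0.038  0.0695 0.0382 0.0694] ang [ -74.7 -164.4  105.1   15.4]
house ctr [0.4708 0.3252] edges [0.0693 0.0391 0.0694 0.0395] ang [-95.7 174.4  84.6  -5.7]
board ctr [0.4638 0.3211] edges [0.1291 0.1291] ang [-89.7  90.3]
board ctr [0.4642 0.3214] edges [0.1296 0.1296] ang [-178.1    1.9]
mat ctr [ 0.4887 -0.2869] edges [0.1209 0.1983 0.119  0.2005] ang [-89.8 179.1  91.2  -0.3]
cyltop [0.51661152 0.085161   0.071     ]
```

View pics/c2.png

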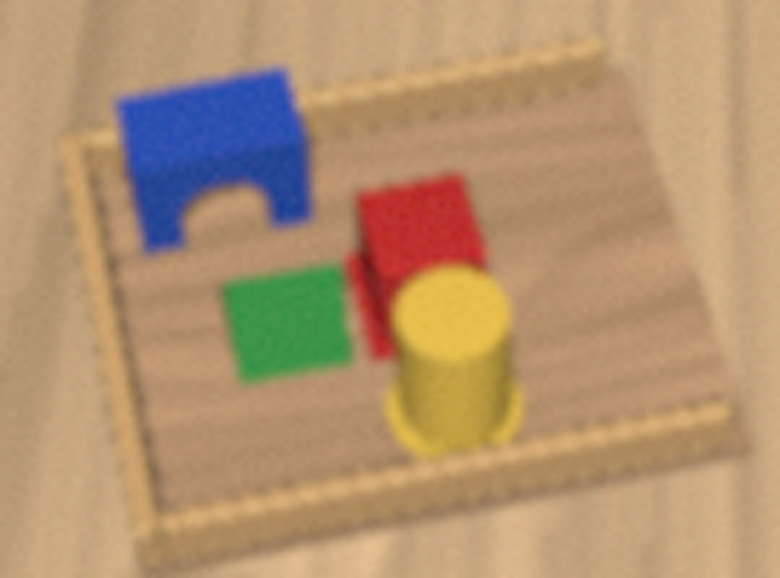

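```bash
cat >> h.py <<'E'
from scipy.spatial.transform import Rotation as Ro
def to(*targets):
    """targets (x,y,z,tool-y world angle deg): shift in start tool axes + tool-z turn in 5deg units"""
    s=r.get_state();R=Ro.from_quat(s["tool_rot"]).as_matrix();p=np.array(s["position"])
    ya=np.degrees(np.arctan2(R[1,1],R[0,1]))
    print("t",round(s["clock"],2),"p",p.round(4),"yaw",round(ya,2),"tilt z",R[:,2].round(4),"w",round(s["grip_width"],4),"F",np.round(s["wrist_force"],1),"tip",r.tip_extent)
    for x,y,z,a in targets:
        da=(a-ya+90)%180-90
        print((x,y,z,a),(R.T@(np.array([x,y,z])-p)).round(4),"turn",round(-da/5,3))
E
python3 - <<'E'
from h import *
to((.516,.0848,.15,15.4),(.516,.0848,.045,15.4))
E
```

```text
t 0.2 p [0.2644 0.6207 0.2525] yaw 66.92 tilt z [-8.0e-04 -1.2e-03 -1.0e+00] w 0.0855 F [ 0.1  0.9 -0.1] tip 0.022
(0.516, 0.0848, 0.15, 15.4) [-0.4416 -0.3942  0.1029] turn 10.304
(0.516, 0.0848, 0.045, 15.4) [-0.4416 -0.3941  0.2079] turn 10.304
```

{"fn": "step_arm", "kwargs": {
  "plan": [-0.4416,-0.3942,0.1,0,0,10.3,-0.4416,-0.3942,0.1,0,0,10.3,-0.4416,-0.3942,0.1,0,0,10.3,-0.4416,-0.3942,0.1,0,0,10.3,-0.4416,-0.3942,0.1,0,0,10.3,-0.4416,-0.3942,0.1,0,0,10.3,-0.4416,-0.3942,0.1,0,0,10.3,-0.4416,-0.3942,0.1,0,0,10.3,-0.4416,-0.3942,0.1,0,0,10.3,-0.4416,-0.3942,0.1,0,0,10.3,-0.4416,-0.3942,0.1,0,0,10.3,-0.4416,-0.3942,0.1,0,0,10.3],
  "hand": 0
}}

```text
clock: 1.2
position: [0.4746, 0.1729, 0.1699]
tool_rot: [0.606, 0.796, 0.0, 0.0]
wrist_force: [1.3, -0.1, -0.4]
grip_width: 0.0854
gripper_force: 0.0
```

Run:
```python
from h import *
to((.516,.0848,.15,15.4),(.516,.0848,.045,15.4))
```

```text
t 1.2 p [0.4746 0.1729 0.1699] yaw 15.42 tilt z [ 5.e-04  2.e-04 -1.e+00] w 0.0854 F [ 1.3 -0.1 -0.4] tip 0.022
(0.516, 0.0848, 0.15, 15.4) [-0.0959  0.0165  0.0199] turn 0.005
(0.516, 0.0848, 0.045, 15.4) [-0.0959  0.0164  0.1249] turn 0.005
```

{"fn": "step_arm", "kwargs": {
  "plan": [-0.035,0.006,0.008,0,0,0,-0.07,0.012,0.015,0,0,0,-0.09,0.015,0.02,0,0,0,-0.09,0.015,0.02,0,0,0,-0.09,0.015,0.02,0,0,0,-0.09,0.015,0.02,0,0,0]
}}

```text
clock: 1.7
position: [0.5123, 0.0925, 0.15]
tool_rot: [0.606, 0.796, 0.0, -0.0]
wrist_force: [-0.2, 0.0, 0.2]
grip_width: 0.0855
gripper_force: 0.0
```

Run:
```python
from h import *
to((.516,.0848,.15,15.4),(.516,.0848,.045,15.4))
```

```text
t 1.7 p [0.5123 0.0925 0.15  ] yaw 15.42 tilt z [-5.e-04  4.e-04 -1.e+00] w 0.0855 F [-0.2  0.   0.2] tip 0.022
(0.516, 0.0848, 0.15, 15.4) [-0.0084  0.0015  0.    ] turn 0.005
(0.516, 0.0848, 0.045, 15.4) [-0.0085  0.0016  0.105 ] turn 0.005
```

{"fn": "step_arm", "kwargs": {
  "plan": [-0.0085,0.0015,0.02,0,0,0,-0.0085,0.0015,0.045,0,0,0,-0.0085,0.0015,0.07,0,0,0,-0.0085,0.0015,0.09,0,0,0,-0.0085,0.0015,0.105,0,0,0,-0.0085,0.0015,0.105,0,0,0,-0.0085,0.0015,0.105,0,0,0]
}}

```text
clock: 2.28
position: [0.5155, 0.0855, 0.0447]
tool_rot: [0.605, 0.796, -0.0, -0.001]
wrist_force: [1.0, 0.0, 0.0]
grip_width: 0.0855
gripper_force: 0.0
```

{"fn": "step_arm", "kwargs": {
  "plan": [0,0,0,0,0,0,0,0,0,0,0,0,0,0,0,0,0,0,0,0,0,0,0,0,0,0,0,0,0,0,0,0,0,0,0,0,0,0,0,0,0,0,0,0,0,0,0,0,0,0,0,0,0,0,0,0,0,0,0,0],
  "hand": 1,
  "force": 30
}}

```text
clock: 3.12
position: [0.5175, 0.0843, 0.0466]
tool_rot: [0.606, 0.796, 0.001, 0.001]
wrist_force: [0.4, 2.6, 6.4]
grip_width: 0.0433
gripper_force: 30.8
```

Run:
```python
from h import *
to((.516,.0848,.18,15.4),(.535,-.287,.18,15.4))
```

```text
t 3.12 p [0.5175 0.0843 0.0466] yaw 15.41 tilt z [ 2.3e-03  4.0e-04 -1.0e+00] w 0.0433 F [0.4 2.6 6.4] tip 0.022
(0.516, 0.0848, 0.18, 15.4) [ 0.0008 -0.001  -0.1334] turn 0.002
(0.535, -0.287, 0.18, 15.4) [-0.3627 -0.0814 -0.1335] turn 0.002
```

{"fn": "step_arm", "kwargs": {
  "plan": [0,0,-0.02,0,0,0,0,0,-0.05,0,0,0,0,0,-0.085,0,0,0,-0.02,-0.004,-0.12,0,0,0,-0.055,-0.012,-0.135,0,0,0,-0.095,-0.022,-0.135,0,0,0,-0.135,-0.031,-0.135,0,0,0,-0.175,-0.04,-0.135,0,0,0,-0.215,-0.049,-0.135,0,0,0,-0.255,-0.058,-0.135,0,0,0,-0.295,-0.067,-0.135,0,0,0,-0.325,-0.074,-0.135,0,0,0]
}}

```text
clock: 4.12
position: [0.5308, -0.252, 0.1798]
tool_rot: [0.607, 0.795, -0.0, 0.0]
wrist_force: [0.3, -0.4, -0.9]
grip_width: 0.0438
gripper_force: 30.8
```

Run:
```python
from h import *
to((.535,-.287,.16,15.4),(.535,-.287,.0405,15.4))
```

```text
t 4.12 p [ 0.5308 -0.252   0.1798] yaw 15.32 tilt z [-1.e-04 -7.e-04 -1.e+00] w 0.0438 F [ 0.3 -0.4 -0.9] tip 0.022
(0.535, -0.287, 0.16, 15.4) [-0.0349 -0.0052  0.0198] turn -0.016
(0.535, -0.287, 0.0405, 15.4) [-0.0348 -0.0051  0.1393] turn -0.016
```

{"fn": "step_arm", "kwargs": {
  "plan": [-0.025,-0.004,0.015,0,0,0,-0.035,-0.005,0.04,0,0,0,-0.035,-0.005,0.075,0,0,0,-0.035,-0.005,0.105,0,0,0,-0.035,-0.005,0.125,0,0,0,-0.035,-0.005,0.135,0,0,0,-0.035,-0.005,0.14,0,0,0,-0.035,-0.005,0.14,0,0,0,-0.035,-0.005,0.14,0,0,0]
}}

```text
clock: 4.87
position: [0.5366, -0.2843, 0.0411]
tool_rot: [0.606, 0.796, 0.0, 0.001]
wrist_force: [-1.0, -0.7, -0.6]
grip_width: 0.0436
gripper_force: 31.0
```

Run:
```python
from h import *
to((.535,-.287,.039,15.4))
```

```text
t 4.87 p [ 0.5366 -0.2843  0.0411] yaw 15.43 tilt z [ 0.0018 -0.0013 -1.    ] w 0.0436 F [-1.  -0.7 -0.6] tip 0.022
(0.535, -0.287, 0.039, 15.4) [-0.0021 -0.0023  0.0021] turn 0.005
```

{"fn": "step_arm", "kwargs": {
  "plan": [0,0,0.001,0,0,0,0,0,0.002,0,0,0,0,0,0.002,0,0,0,0,0,0.002,0,0,0]
}}

```text
clock: 5.2
position: [0.5363, -0.2841, 0.0386]
tool_rot: [0.606, 0.796, 0.0, 0.001]
wrist_force: [0.2, 0.2, 1.0]
grip_width: 0.0432
gripper_force: 31.0
```

{"fn": "step_arm", "kwargs": {
  "plan": [0,0,0,0,0,0,0,0,0,0,0,0,0,0,0,0,0,0,0,0,0,0,0,0,0,0,0,0,0,0,0,0,0,0,0,0,0,0,-0.02,0,0,0,0,0,-0.05,0,0,0,0,0,-0.085,0,0,0,0,0,-0.12,0,0,0,0,0,-0.14,0,0,0,0,0,-0.14,0,0,0],
  "hand": 0
}}

```text
clock: 6.2
position: [0.5387, -0.2859, 0.1851]
tool_rot: [0.606, 0.796, -0.0, 0.006]
wrist_force: [-0.2, -0.5, 0.9]
grip_width: 0.0851
gripper_force: 0.0
```

Run:
```python
from h import *
to((.531,.0303,.15,-74.6),(.531,.0303,.033,-74.6))
```

```text
t 6.2 p [ 0.5387 -0.2859  0.1851] yaw 15.43 tilt z [ 0.0095 -0.0073 -0.9999] w 0.0851 F [-0.2 -0.5  0.9] tip 0.022
(0.531, 0.0303, 0.15, -74.6) [0.3071 0.0765 0.0327] turn -17.993
(0.531, 0.0303, 0.033, -74.6) [0.3083 0.0756 0.1497] turn -17.993
```

{"fn": "step_arm", "kwargs": {
  "plan": [0.307,0.0765,0.02,0,0,-18,0.307,0.0765,0.02,0,0,-18,0.307,0.0765,0.02,0,0,-18,0.307,0.0765,0.02,0,0,-18,0.307,0.0765,0.02,0,0,-18,0.307,0.0765,0.02,0,0,-18,0.307,0.0765,0.02,0,0,-18,0.307,0.0765,0.02,0,0,-18,0.307,0.0765,0.02,0,0,-18,0.307,0.0765,0.02,0,0,-18,0.307,0.0765,0.02,0,0,-18,0.307,0.0765,0.02,0,0,-18]
}}

```text
clock: 7.2
position: [0.5272, 0.033, 0.1567]
tool_rot: [-0.103, 0.995, 0.0, -0.001]
wrist_force: [0.1, 0.4, -0.1]
grip_width: 0.0851
gripper_force: 0.0
```

Run:
```python
from h import *
to((.531,.0303,.15,-74.6),(.531,.0303,.033,-74.6))
for n in("top","side"):
    d=snap(n);cv2.imwrite(f"pics/{n}1.png",d["image"][...,::-1])
```

```text
t 7.2 p [0.5272 0.033  0.1567] yaw 101.77 tilt z [-2.1e-03  2.0e-04 -1.0e+00] w 0.0851 F [ 0.1  0.4 -0.1] tip 0.022
(0.531, 0.0303, 0.15, -74.6) [-0.0032 -0.0034  0.0067] turn -0.727
(0.531, 0.0303, 0.033, -74.6) [-0.0034 -0.0035  0.1237] turn -0.727
```

View pics/side1.png

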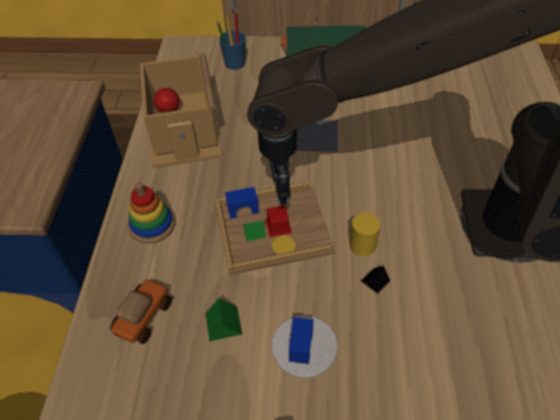

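Side view: disc is clear at (284,245), cube at (278,222) undisturbed, gripper above it.

{"fn": "step_arm", "kwargs": {
  "plan": [-0.0035,-0.0035,0.01,0,0,-0.73,-0.0035,-0.0035,0.03,0,0,-0.73,-0.0035,-0.0035,0.055,0,0,-0.73,-0.0035,-0.0035,0.08,0,0,-0.73,-0.0035,-0.0035,0.1,0,0,-0.73,-0.0035,-0.0035,0.118,0,0,-0.73,-0.0035,-0.0035,0.118,0,0,-0.73,-0.0035,-0.0035,0.118,0,0,-0.73]
}}

```text
clock: 7.97
position: [0.5309, 0.0298, 0.0387]
tool_rot: [-0.129, 0.992, 0.0, -0.002]
wrist_force: [1.0, 0.8, 1.0]
grip_width: 0.0852
gripper_force: 0.0
```

{"fn": "step_arm", "kwargs": {
  "plan": [0,0,0,0,0,0,0,0,0,0,0,0,0,0,0,0,0,0,0,0,0,0,0,0,0,0,0,0,0,0,0,0,0,0,0,0,0,0,0,0,0,0,0,0,0,0,0,0,0,0,0,0,0,0,0,0,0,0,0,0],
  "hand": 1
}}

```text
clock: 8.8
position: [0.5333, 0.0296, 0.0416]
tool_rot: [-0.131, 0.991, -0.0, 0.001]
wrist_force: [-0.9, 0.9, 5.9]
grip_width: 0.0438
gripper_force: 31.6
```

Run:
```python
from h import *
to((.531,.0303,.18,105.4),(.44,-.287,.18,90))
```

```text
t 8.8 p [0.5333 0.0296 0.0416] yaw 105.01 tilt z [ 2.5e-03 -4.0e-04 -1.0e+00] w 0.0438 F [-0.9  0.9  5.9] tip 0.022
(0.531, 0.0303, 0.18, 105.4) [ 0.0017  0.0011 -0.1384] turn -0.078
(0.44, -0.287, 0.18, 90) [ 0.1718 -0.2818 -0.1385] turn 3.002
```

{"fn": "step_arm", "kwargs": {
  "plan": [0,0,-0.02,0,0,0,0,0,-0.05,0,0,0,0,0,-0.085,0,0,0.3,0.012,-0.02,-0.115,0,0,0.8,0.03,-0.05,-0.135,0,0,1.4,0.05,-0.083,-0.138,0,0,2,0.07,-0.116,-0.138,0,0,2.6,0.09,-0.149,-0.138,0,0,3,0.11,-0.182,-0.138,0,0,3,0.13,-0.215,-0.138,0,0,3,0.15,-0.247,-0.138,0,0,3,0.165,-0.27,-0.138,0,0,3]
}}

```text
clock: 9.8
position: [0.4414, -0.2763, 0.1779]
tool_rot: [0.001, 1.0, -0.0, -0.0]
wrist_force: [0.6, -0.6, -0.1]
grip_width: 0.0439
gripper_force: 31.0
```

Run:
```python
from h import *
to((.44,-.287,.0345,90))
```

```text
t 9.8 p [ 0.4414 -0.2763  0.1779] yaw 89.91 tilt z [-2.e-04 -6.e-04 -1.e+00] w 0.0439 F [ 0.6 -0.6 -0.1] tip 0.022
(0.44, -0.287, 0.0345, 90) [ 0.0013 -0.0106  0.1434] turn -0.017
```

{"fn": "step_arm", "kwargs": {
  "plan": [0,-0.006,0.015,0,0,0,0,-0.01,0.045,0,0,0,0,-0.01,0.08,0,0,0,0,-0.01,0.11,0,0,0,0,-0.01,0.13,0,0,0,0,-0.01,0.14,0,0,0,0,-0.01,0.143,0,0,0,0,-0.01,0.144,0,0,0,0,-0.01,0.144,0,0,0,0,-0.01,0.144,0,0,0]
}}

```text
clock: 10.63
position: [0.4435, -0.2845, 0.0352]
tool_rot: [-0.0, 1.0, -0.001, 0.001]
wrist_force: [-0.7, 0.2, -0.5]
grip_width: 0.0439
gripper_force: 30.4
```

Run:
```python
from h import *
to((.44,-.287,.0336,90))
```

```text
t 10.63 p [ 0.4435 -0.2845  0.0352] yaw 90.02 tilt z [ 0.0019 -0.0018 -1.    ] w 0.0439 F [-0.7  0.2 -0.5] tip 0.022
(0.44, -0.287, 0.0336, 90) [ 0.0035 -0.0025  0.0016] turn 0.003
```

{"fn": "step_arm", "kwargs": {
  "plan": [0,0,0.001,0,0,0,0,0,0.002,0,0,0,0,0,0.002,0,0,0,0,0,0.002,0,0,0]
}}

```text
clock: 10.97
position: [0.4435, -0.2844, 0.0334]
tool_rot: [-0.0, 1.0, -0.001, 0.001]
wrist_force: [-0.6, 1.0, 5.6]
grip_width: 0.0436
gripper_force: 31.0
```

{"fn": "step_arm", "kwargs": {
  "plan": [0,0,0,0,0,0,0,0,0,0,0,0,0,0,0,0,0,0,0,0,0,0,0,0,0,0,0,0,0,0,0,0,0,0,0,0,0,0,-0.02,0,0,0,0,0,-0.05,0,0,0,0,0,-0.085,0,0,0,0,0,-0.12,0,0,0,0,0,-0.15,0,0,0,0,0,-0.15,0,0,0],
  "hand": 0
}}

```text
clock: 11.97
position: [0.4458, -0.2866, 0.1898]
tool_rot: [-0.0, 1.0, -0.005, 0.005]
wrist_force: [1.3, -0.3, 0.1]
grip_width: 0.0855
gripper_force: 0.0
```

Run:
```python
from h import *
to((.4435,-.2845,.19,90),(.585,.0465,.15,15.4))
```

```text
t 11.97 p [ 0.4458 -0.2866  0.1898] yaw 90.02 tilt z [ 0.0101 -0.0096 -0.9999] w 0.0855 F [ 1.3 -0.3  0.1] tip 0.022
(0.4435, -0.2845, 0.19, 90) [ 0.0023  0.0021 -0.0002] turn 0.005
(0.585, 0.0465, 0.15, 15.4) [-0.139   0.3334  0.0381] turn 14.925
```

Run:
```python
from h import *
d=snap("top");a=d["image"][...,::-1];d2=snap("side");b=d2["image"][...,::-1]
z=np.zeros((592,790,3),np.uint8)
z[:,:555]=cv2.resize(a[95:255,190:340],(555,592),interpolation=cv2.INTER_CUBIC)
z[:200,560:790]=cv2.resize(b[110:210,235:350],(230,200))
z[205:405,560:790]=cv2.resize(a[140:270,380:490],(230,200))
z[410:590,560:790]=cv2.resize(b[215:275,210:310],(230,180))
cv2.imwrite("pics/m2.png",cv2.convertScaleAbs(z,alpha=1.5,beta=20))
```

```text
(no output)
```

View pics/m2.png

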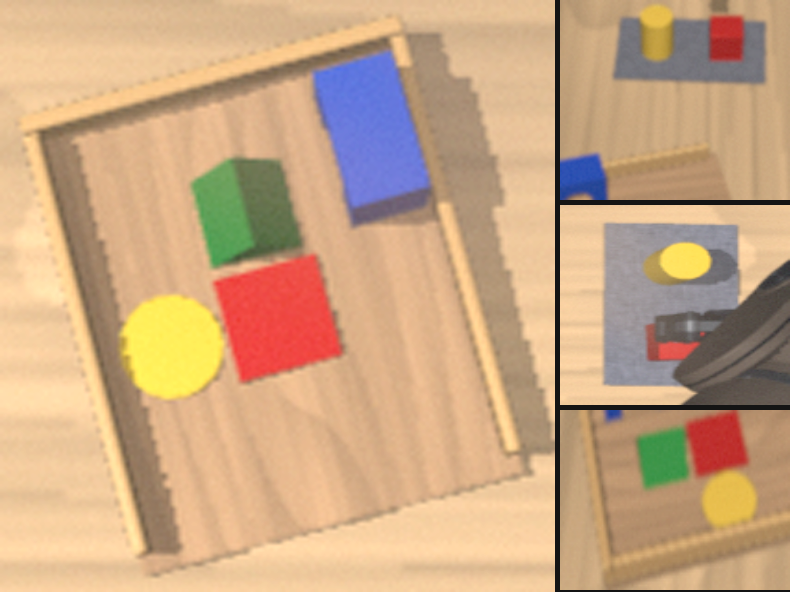

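Both blocks stand upright on the mat; the red square corners (213,284),(315,256),(342,353),(241,382) and disc centre (172,347) in the crop are now clear to measure.

Run:
```python
from h import *
d=snap("top");d2=snap("side")
def C(a,b,z):return at(d,190+(a+.5)/3.7-.5,95+(b+.5)/3.7-.5,z)[:2]
q=np.array([C(*p,.011) for p in[(213,284),(315,256),(342,353),(241,382)]])
print("sq",q.mean(0),np.degrees(np.arctan2(*(q[1]-q[2])[::-1])),np.degrees(np.arctan2(*(q[0]-q[3])[::-1])))
print("disc",C(172,347,.011))
# colour centroids of plates, both views
for n,D,roi in(("top",d,(160,210,215,290)),("side",d2,(200,275,210,310))):
    v0,v1,u0,u1=roi;h=cv2.cvtColor(D["image"][v0:v1,u0:u1],cv2.COLOR_RGB2HSV)
    for c,lo,hi in(("red",(0,150,60),(6,255,255)),("yel",(22,170,90),(32,255,255))):
        m=cv2.inRange(h,lo,hi);k=cv2.connectedComponentsWithStats(m);i=1+k[2][1:,4].argmax();u,v=k[3][i]
        print(n,c,k[2][i,4],at(D,u+u0,v+v0,.011)[:2].round(4))
# prism base corners predicted vs measured in the side view
for c in [(.585,.0465)]:
  t=np.radians(15.4);X=np.array([np.cos(t),np.sin(t)]);Y=np.array([-X[1],X[0]])
  for n,D in(("top",d),("side",d2)):
    print(n,[px(D,[*(np.array(c)+a*X+b*Y),z]).round(1).tolist() for a,b,z in((.023,.024,.008),(.023,-.024,.008),(-.023,-.024,.008),(-.023,.024,.008),(.023,0,.044),(-.023,0,.044))])
```

```text
sq [0.53103128 0.03080401] 15.743948439813018 16.397890172637773
disc [0.51627882 0.08449584]
top red 815 [0.5317 0.0309]
top yel 592 [0.5169 0.0848]
side red 422 [0.5346 0.0301]
side yel 276 [0.5198 0.0831]
top [[241.4, 144.5], [265.8, 137.9], [272.1, 161.0], [247.6, 167.6], [252.5, 137.1], [258.9, 161.0]]
side [[247.7, 241.6], [244.0, 225.3], [263.4, 221.6], [267.5, 237.7], [244.6, 223.7], [264.7, 219.9]]
```

{"fn": "step_arm", "kwargs": {
  "plan": [-0.139,0.333,0.03,0,0,14.9,-0.139,0.333,0.03,0,0,14.9,-0.139,0.333,0.03,0,0,14.9,-0.139,0.333,0.03,0,0,14.9,-0.139,0.333,0.03,0,0,14.9,-0.139,0.333,0.03,0,0,14.9,-0.139,0.333,0.03,0,0,14.9,-0.139,0.333,0.03,0,0,14.9,-0.139,0.333,0.03,0,0,14.9,-0.139,0.333,0.03,0,0,14.9,-0.139,0.333,0.03,0,0,14.9,-0.139,0.333,0.03,0,0,14.9]
}}

```text
clock: 13.17
position: [0.5804, 0.0512, 0.1488]
tool_rot: [0.606, 0.796, -0.001, -0.002]
wrist_force: [1.6, -0.6, -0.1]
grip_width: 0.0855
gripper_force: 0.0
```

Run:
```python
from h import *
to((.5852,.0467,.15,15.4),(.5852,.0467,.033,15.4))
```

```text
t 13.17 p [0.5804 0.0512 0.1488] yaw 15.42 tilt z [-5.4e-03  5.0e-04 -1.0e+00] w 0.0855 F [ 1.6 -0.6 -0.1] tip 0.022
(0.5852, 0.0467, 0.15, 15.4) [-0.0056  0.0035 -0.0012] turn 0.003
(0.5852, 0.0467, 0.033, 15.4) [-0.0058  0.0041  0.1158] turn 0.003
```

{"fn": "step_arm", "kwargs": {
  "plan": [-0.005,0.005,0.01,0,0,0,-0.006,0.005,0.03,0,0,0,-0.006,0.005,0.055,0,0,0,-0.006,0.005,0.08,0,0,0,-0.006,0.005,0.1,0,0,0,-0.006,0.005,0.11,0,0,0,-0.006,0.005,0.115,0,0,0,-0.006,0.005,0.115,0,0,0,-0.006,0.005,0.115,0,0,0]
}}

```text
clock: 13.92
position: [0.5885, 0.0445, 0.0373]
tool_rot: [0.605, 0.796, 0.0, 0.0]
wrist_force: [0.5, -0.1, 0.8]
grip_width: 0.0853
gripper_force: 0.0
```

Run:
```python
from h import *
to((.586,.0465,.034,15.4))
```

```text
t 13.92 p [0.5885 0.0445 0.0373] yaw 15.52 tilt z [ 5.e-04 -1.e-04 -1.e+00] w 0.0853 F [ 0.5 -0.1  0.8] tip 0.022
(0.586, 0.0465, 0.034, 15.4) [ 0.0026 -0.0019  0.0033] turn 0.024
```

{"fn": "step_arm", "kwargs": {
  "plan": [0.0025,-0.002,0.003,0,0,0,0.0025,-0.002,0.0035,0,0,0,0.0025,-0.002,0.0035,0,0,0]
}}

```text
clock: 14.17
position: [0.5858, 0.0468, 0.0344]
tool_rot: [0.605, 0.796, 0.0, 0.001]
wrist_force: [0.7, 0.3, 1.2]
grip_width: 0.0854
gripper_force: 0.0
```

{"fn": "step_arm", "kwargs": {
  "plan": [0,0,0,0,0,0,0,0,0,0,0,0,0,0,0,0,0,0,0,0,0,0,0,0,0,0,0,0,0,0,0,0,0,0,0,0,0,0,0,0,0,0,0,0,0,0,0,0,0,0,0,0,0,0,0,0,0,0,0,0],
  "hand": 1,
  "force": 30
}}

```text
clock: 15.0
position: [0.5859, 0.0466, 0.0341]
tool_rot: [0.605, 0.796, 0.0, 0.0]
wrist_force: [-0.3, 0.6, 3.7]
grip_width: 0.0454
gripper_force: 33.1
```

Run:
```python
from h import *
to((.586,.0465,.034,15.4),(.472,.3248,.20,-5.6))
```

```text
t 15.0 p [0.5859 0.0466 0.0341] yaw 15.51 tilt z [ 1.1e-03 -1.0e-04 -1.0e+00] w 0.0454 F [-0.3  0.6  3.7] tip 0.022
(0.586, 0.0465, 0.034, 15.4) [-0.0001  0.      0.0001] turn 0.023
(0.472, 0.3248, 0.2, -5.6) [ 0.2985 -0.0352 -0.1661] turn 4.223
```

{"fn": "step_arm", "kwargs": {
  "plan": [0,0,-0.015,0,0,0,0,0,-0.045,0,0,0,0,0,-0.08,0,0,0,0,0,-0.115,0,0,0.5,0.02,-0.002,-0.145,0,0,1,0.05,-0.006,-0.16,0,0,1.7,0.09,-0.011,-0.165,0,0,2.5,0.13,-0.015,-0.165,0,0,3.2,0.17,-0.02,-0.165,0,0,4,0.21,-0.025,-0.165,0,0,4.2,0.21,-0.025,-0.165,0,0,4.2,0.21,-0.025,-0.165,0,0,4.2]
}}

```text
clock: 16.0
position: [0.5034, 0.2438, 0.1973]
tool_rot: [0.739, 0.674, -0.001, -0.0]
wrist_force: [-0.1, -0.1, -1.0]
grip_width: 0.0454
gripper_force: 32.6
```

Run:
```python
from h import *
d=snap("top");d2=snap("side")
to((.4715,.3248,.20,-5.6))
for n,D,roi in(("top",d,(190,235,70,140)),("side",d2,(310,370,280,325))):
    v0,v1,u0,u1=roi;h=cv2.cvtColor(D["image"][v0:v1,u0:u1],cv2.COLOR_RGB2HSV)
    hv=cv2.inRange(h,(105,150,40),(130,255,255));V=h[...,2][hv>0];print(n,np.percentile(V,[5,25,50,75,95]))
    th=(np.percentile(V,80)+np.percentile(V,10))/2
    m=((hv>0)&(h[...,2]>th)).astype(np.uint8);k=cv2.connectedComponentsWithStats(m);i=1+k[2][1:,4].argmax();m=(k[1]==i).astype(np.uint8)
    c=cv2.findContours(m,0,1)[0][0];bp=cv2.minAreaRect(c);b=cv2.boxPoints(bp)
    q=np.array([at(D,x+u0,y+v0,.058)[:2] for x,y in b]);e=np.roll(q,-1,0)-q
    print(b.round(1).tolist(),"box ctr",q.mean(0).round(4),np.linalg.norm(e,axis=1).round(4),np.degrees(np.arctan2(e[:,1],e[:,0])).round(1),"centroid",at(D,k[3][i][0]+u0,k[3][i][1]+v0,.058)[:2].round(4))
    T=(d,d2)[n=="side"]["image"][...,::-1]
    cv2.imwrite(f"pics/{n}3.png",T)
a=cv2.imread("pics/top3.png")[140:260,65:225];b=cv2.imread("pics/side3.png")[250:390,210:350]
z=np.hstack([cv2.resize(a,(480,360),interpolation=2),cv2.resize(b,(320,360)[0:1]+(320,),interpolation=2) if 0 else cv2.resize(b,(320,360),interpolation=2)])
cv2.imwrite("pics/m3.png",cv2.convertScaleAbs(z,alpha=1.4,beta=20))
```

```text
t 16.1 p [0.5049 0.2418 0.1977] yaw -5.46 tilt z [-0.0014 -0.001  -1.    ] w 0.0459 F [-0.1 -0.6 -0.4] tip 0.022
(0.4715, 0.3248, 0.2, -5.6) [ 0.0794 -0.0411 -0.0024] turn 0.029
top [51.1 51.5 52.  52.5 52.9]
[[57.0, 15.0], [57.0, 15.0], [57.0, 15.0], [57.0, 15.0]] box ctr [0.4797 0.276 ] [0. 0. 0. 0.] [0. 0. 0. 0.] centroid [0.4797 0.276 ]
side [ 99. 114. 119. 120. 121.]
[[8.699999809265137, 39.79999923706055], [13.5, 6.800000190734863], [32.79999923706055, 9.5], [28.100000381469727, 42.599998474121094]] box ctr [0.4738 0.3251] [0.069  0.0378 0.0687 0.0363] [-95.3 172.9  83.4  -6.6] centroid [0.474  0.3263]
```

View pics/m3.png

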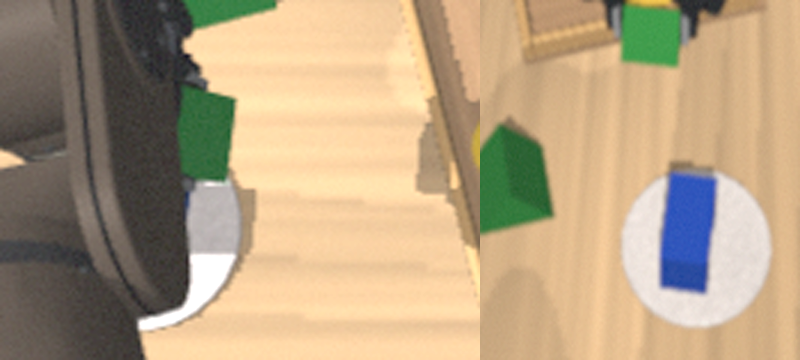

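The prism is held level; the side crop shows the arch on the board untouched. Moving above it.

{"fn": "step_arm", "kwargs": {
  "plan": [0.03,-0.015,0,0,0,0,0.06,-0.03,0.01,0,0,0,0.08,-0.04,0.03,0,0,0,0.08,-0.04,0.055,0,0,0,0.08,-0.04,0.075,0,0,0,0.08,-0.04,0.09,0,0,0,0.08,-0.04,0.095,0,0,0,0.08,-0.04,0.095,0,0,0,0.08,-0.04,0.095,0,0,0]
}}

```text
clock: 16.85
position: [0.474, 0.3249, 0.1038]
tool_rot: [0.741, 0.672, 0.0, 0.0]
wrist_force: [-0.1, -0.9, -0.6]
grip_width: 0.0454
gripper_force: 32.6
```

Run:
```python
from h import *
to((.4723,.3252,.0845,-5.6))
```

```text
t 16.85 p [0.474  0.3249 0.1038] yaw -5.59 tilt z [ 2.e-04 -0.e+00 -1.e+00] w 0.0454 F [-0.1 -0.9 -0.6] tip 0.022
(0.4723, 0.3252, 0.0845, -5.6) [ 0.0001 -0.0017  0.0193] turn 0.003
```

{"fn": "step_arm", "kwargs": {
  "plan": [0,-0.001,0.005,0,0,0,0,-0.001,0.011,0,0,0,0,-0.001,0.016,0,0,0,0,-0.001,0.018,0,0,0,0,-0.001,0.0185,0,0,0,0,-0.001,0.0185,0,0,0,0,-0.001,0.0185,0,0,0]
}}

```text
clock: 17.43
position: [0.4721, 0.326, 0.0852]
tool_rot: [0.74, 0.673, 0.0, 0.0]
wrist_force: [0.1, -0.3, -0.3]
grip_width: 0.0453
gripper_force: 32.6
```

Run:
```python
from h import *
to((.4723,.3252,.0841,-5.6))
d=snap("side");b=d["image"][...,::-1][270:380,240:360]
cv2.imwrite("pics/m4.png",cv2.convertScaleAbs(cv2.resize(b,(600,550),interpolation=2),alpha=1.5,beta=20))
```

```text
t 17.43 p [0.4721 0.326  0.0852] yaw -5.48 tilt z [ 3.e-04  1.e-04 -1.e+00] w 0.0453 F [ 0.1 -0.3 -0.3] tip 0.022
(0.4723, 0.3252, 0.0841, -5.6) [-0.0008  0.0003  0.0011] turn 0.024
```

View pics/m4.png

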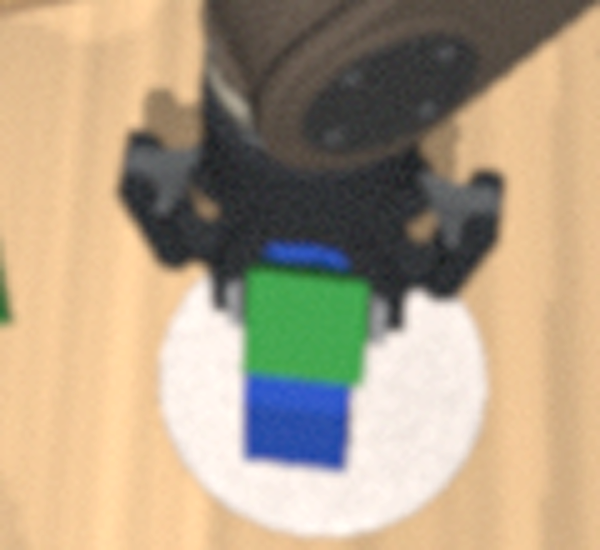

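The prism sits over the arch (green 245..365, arch 245..350 in the crop), about 2 mm too far toward -x. I'll correct that and set it down.

{"fn": "step_arm", "kwargs": {
  "plan": [0,0.001,0,0,0,0,0,0.002,0,0,0,0,0,0.002,0.0005,0,0,0,0,0.002,0.001,0,0,0,0,0.002,0.001,0,0,0,0,0.002,0.001,0,0,0]
}}

```text
clock: 17.98
position: [0.4741, 0.3257, 0.0841]
tool_rot: [0.74, 0.672, 0.0, 0.0]
wrist_force: [-0.6, -0.1, -0.6]
grip_width: 0.0454
gripper_force: 32.7
```

{"fn": "step_arm", "kwargs": {
  "plan": [0,0,0,0,0,0,0,0,0,0,0,0,0,0,0,0,0,0,0,0,0,0,0,0,0,0,0,0,0,0,0,0,0,0,0,0,0,0,-0.01,0,0,0,0,0,-0.03,0,0,0,0,0,-0.06,0,0,0,0,0,-0.09,0,0,0,0,0,-0.11,0,0,0,0,0,-0.11,0,0,0],
  "hand": 0
}}

```text
clock: 18.98
position: [0.477, 0.3271, 0.2011]
tool_rot: [0.74, 0.673, 0.006, 0.002]
wrist_force: [0.3, -0.3, 0.4]
grip_width: 0.0856
gripper_force: 0.0
```

Run:
```python
from h import *
to((.4735,.326,.19,-5.6))
d=snap("side");b=d["image"][...,::-1]
z=np.hstack([cv2.resize(b[290:380,250:350],(500,450),interpolation=2),cv2.resize(b[110:160,255:345],(300,450)[:1]+(167,),interpolation=2) if 0 else np.vstack([cv2.resize(b[110:160,255:345],(300,167),interpolation=2),np.zeros((283,300,3),np.uint8)])])
cv2.imwrite("pics/m5.png",cv2.convertScaleAbs(z,alpha=1.5,beta=20))
```

```text
t 18.98 p [0.477  0.3271 0.2011] yaw -5.48 tilt z [ 0.0107  0.0049 -0.9999] w 0.0856 F [ 0.3 -0.3  0.4] tip 0.022
(0.4735, 0.326, 0.19, -5.6) [-0.0015 -0.0035  0.0111] turn 0.024
```

View pics/m5.png

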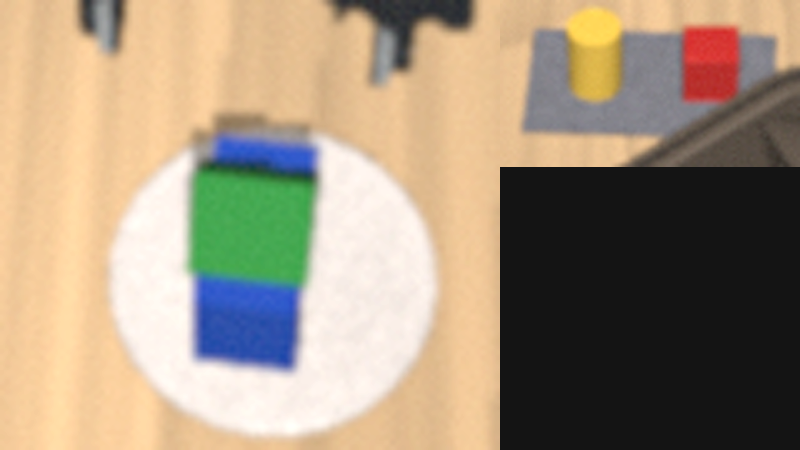

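Roof is centred and the cube and cylinder still stand on the mat. Now back for the cube.

{"fn": "step_arm", "kwargs": {
  "plan": [-0.612,0.0255,0.02,0,0,-19.1,-0.612,0.0255,0.02,0,0,-19.1,-0.612,0.0255,0.02,0,0,-19.1,-0.612,0.0255,0.02,0,0,-19.1,-0.612,0.0255,0.02,0,0,-19.1,-0.612,0.0255,0.02,0,0,-19.1,-0.612,0.0255,0.02,0,0,-19.1,-0.612,0.0255,0.02,0,0,-19.1,-0.612,0.0255,0.02,0,0,-19.1,-0.612,0.0255,0.02,0,0,-19.1,-0.612,0.0255,0.02,0,0,-19.1,-0.612,0.0255,0.02,0,0,-19.1]
}}

```text
clock: 20.03
position: [0.4504, -0.1128, 0.1784]
tool_rot: [0.173, 0.985, 0.0, -0.001]
wrist_force: [1.1, -0.2, -0.2]
grip_width: 0.0854
gripper_force: 0.0
```

Run:
```python
from h import *
to((.4435,-.2845,.15,90))
```

```text
t 20.03 p [ 0.4504 -0.1128  0.1784] yaw 70.03 tilt z [-0.0022  0.0012 -1.    ] w 0.0854 F [ 1.1 -0.2 -0.2] tip 0.022
(0.4435, -0.2845, 0.15, 90) [-0.0523 -0.1638  0.0282] turn -3.994
```

{"fn": "step_arm", "kwargs": {
  "plan": [-0.013,-0.04,0.007,0,0,-1.3,-0.025,-0.08,0.015,0,0,-2.6,-0.038,-0.12,0.022,0,0,-3.8,-0.048,-0.15,0.03,0,0,-3.8,-0.048,-0.15,0.03,0,0,-3.8,-0.048,-0.15,0.03,0,0,-3.8,-0.048,-0.15,0.03,0,0,-3.8]
}}

```text
clock: 20.62
position: [0.4439, -0.2682, 0.1484]
tool_rot: [0.012, 1.0, 0.001, -0.001]
wrist_force: [0.4, -0.2, 1.0]
grip_width: 0.0856
gripper_force: 0.0
```

Run:
```python
from h import *
to((.443,-.2845,.15,90),(.443,-.2845,.034,90))
```

```text
t 20.62 p [ 0.4439 -0.2682  0.1484] yaw 88.68 tilt z [-0.0022  0.0025 -1.    ] w 0.0856 F [ 0.4 -0.2  1. ] tip 0.022
(0.443, -0.2845, 0.15, 90) [ 0.0006 -0.0163 -0.0016] turn -0.264
(0.443, -0.2845, 0.034, 90) [ 0.0003 -0.0166  0.1144] turn -0.264
```

{"fn": "step_arm", "kwargs": {
  "plan": [0,-0.015,0,0,0,-0.26,0,-0.0165,0.02,0,0,-0.26,0,-0.0165,0.045,0,0,-0.26,0,-0.0165,0.07,0,0,-0.26,0,-0.0165,0.095,0,0,-0.26,0,-0.0165,0.112,0,0,-0.26,0,-0.0165,0.114,0,0,-0.26,0,-0.0165,0.114,0,0,-0.26]
}}

```text
clock: 21.28
position: [0.4439, -0.2833, 0.0348]
tool_rot: [-0.001, 1.0, 0.001, -0.001]
wrist_force: [-0.2, -0.1, 0.4]
grip_width: 0.0853
gripper_force: 0.0
```

{"fn": "step_arm", "kwargs": {
  "plan": [0,0,0,0,0,0,0,0,0,0,0,0,0,0,0,0,0,0,0,0,0,0,0,0,0,0,0,0,0,0,0,0,0,0,0,0,0,0,0,0,0,0,0,0,0,0,0,0,0,0,0,0,0,0,0,0,0,0,0,0],
  "hand": 1,
  "force": 30
}}

```text
clock: 22.12
position: [0.4454, -0.2862, 0.0375]
tool_rot: [-0.0, 1.0, -0.001, 0.001]
wrist_force: [0.5, 0.7, 6.8]
grip_width: 0.0435
gripper_force: 32.8
```

Run:
```python
from h import *
to((.4435,-.2845,.18,90),(.5328,.0304,.18,105.5))
```

```text
t 22.12 p [ 0.4454 -0.2862  0.0375] yaw 90.02 tilt z [ 0.002  -0.0015 -1.    ] w 0.0435 F [0.5 0.7 6.8] tip 0.022
(0.4435, -0.2845, 0.18, 90) [ 0.0016  0.0015 -0.1425] turn 0.005
(0.5328, 0.0304, 0.18, 105.5) [-0.0878  0.3164 -0.1428] turn -3.095
```

{"fn": "step_arm", "kwargs": {
  "plan": [0,0,-0.015,0,0,0,0,0,-0.045,0,0,0,0,0,-0.08,0,0,0,-0.006,0.02,-0.115,0,0,-0.5,-0.014,0.05,-0.14,0,0,-1,-0.024,0.085,-0.142,0,0,-1.5,-0.034,0.12,-0.142,0,0,-2,-0.045,0.16,-0.142,0,0,-2.5,-0.056,0.2,-0.142,0,0,-3.1,-0.067,0.24,-0.142,0,0,-3.1,-0.078,0.28,-0.142,0,0,-3.1,-0.086,0.308,-0.142,0,0,-3.1]
}}

```text
clock: 23.12
position: [0.5301, 0.0257, 0.1777]
tool_rot: [-0.136, 0.991, 0.0, 0.0]
wrist_force: [0.3, -1.1, 0.6]
grip_width: 0.0433
gripper_force: 31.9
```

Run:
```python
from h import *
to((.5345,.031,.06,105.5))
```

```text
t 23.12 p [0.5301 0.0257 0.1777] yaw 105.61 tilt z [-1.e-04  7.e-04 -1.e+00] w 0.0433 F [ 0.3 -1.1  0.6] tip 0.022
(0.5345, 0.031, 0.06, 105.5) [-0.0056  0.0039  0.1177] turn 0.023
```

{"fn": "step_arm", "kwargs": {
  "plan": [-0.004,0.004,0.01,0,0,0,-0.005,0.004,0.03,0,0,0,-0.005,0.004,0.055,0,0,0,-0.005,0.004,0.08,0,0,0,-0.005,0.004,0.1,0,0,0,-0.005,0.004,0.115,0,0,0,-0.005,0.004,0.117,0,0,0,-0.005,0.004,0.117,0,0,0,-0.005,0.004,0.117,0,0,0]
}}

```text
clock: 23.87
position: [0.5344, 0.0274, 0.0614]
tool_rot: [-0.135, 0.991, -0.0, 0.0]
wrist_force: [0.4, -0.4, -0.5]
grip_width: 0.0435
gripper_force: 31.9
```

Run:
```python
from h import *
to((.5345,.031,.0455,105.5))
d=snap("side");b=d["image"][...,::-1]
cv2.imwrite("pics/m6.png",cv2.convertScaleAbs(cv2.resize(b[190:270,225:325],(600,480),interpolation=2),alpha=1.5,beta=20))
```

```text
t 23.87 p [0.5344 0.0274 0.0614] yaw 105.51 tilt z [ 7.e-04 -3.e-04 -1.e+00] w 0.0435 F [ 0.4 -0.4 -0.5] tip 0.022
(0.5345, 0.031, 0.0455, 105.5) [-0.0011  0.0035  0.0159] turn 0.001
```

View pics/m6.png

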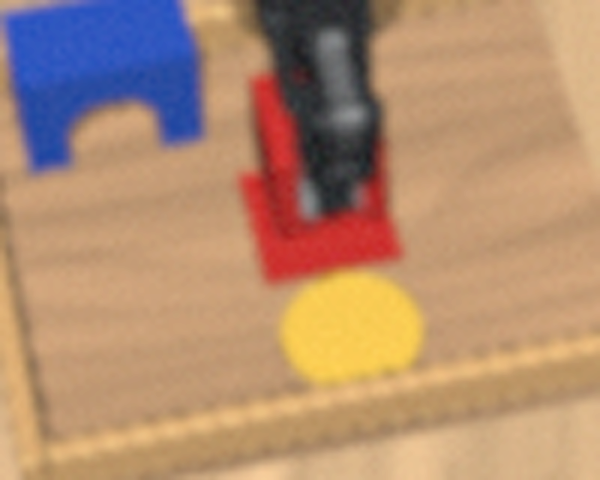

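The cube hovers squarely over the red square, with similar margins left and right (268..285, 385..400). Lowering.

{"fn": "step_arm", "kwargs": {
  "plan": [-0.001,0.0035,0.003,0,0,0,-0.001,0.0035,0.008,0,0,0,-0.001,0.0035,0.012,0,0,0,-0.001,0.0035,0.014,0,0,0,-0.001,0.0035,0.015,0,0,0,-0.001,0.0035,0.016,0,0,0,-0.001,0.0035,0.016,0,0,0,-0.001,0.0035,0.016,0,0,0]
}}

```text
clock: 24.58
position: [0.5338, 0.0316, 0.0455]
tool_rot: [-0.135, 0.991, 0.0, -0.001]
wrist_force: [-4.1, 0.2, 5.4]
grip_width: 0.0433
gripper_force: 32.5
```

Run:
```python
from h import *
to((.5345,.031,.0455,105.5))
```

```text
t 24.58 p [0.5338 0.0316 0.0455] yaw 105.54 tilt z [-1.4e-03  2.0e-04 -1.0e+00] w 0.0433 F [-4.1  0.2  5.4] tip 0.022
(0.5345, 0.031, 0.0455, 105.5) [-0.0005 -0.0007  0.    ] turn 0.008
```

{"fn": "step_arm", "kwargs": {
  "plan": [0,0,0,0,0,0,0,0,0,0,0,0,0,0,0,0,0,0,0,0,0,0,0,0,0,0,0,0,0,0,0,0,0,0,0,0,0,0,-0.01,0,0,0,0,0,-0.03,0,0,0,0,0,-0.06,0,0,0,0,0,-0.1,0,0,0,0,0,-0.13,0,0,0,0,0,-0.13,0,0,0],
  "hand": 0
}}

```text
clock: 25.58
position: [0.5385, 0.031, 0.1838]
tool_rot: [-0.135, 0.991, -0.002, 0.007]
wrist_force: [1.9, -0.2, 0.6]
grip_width: 0.0858
gripper_force: 0.0
```

Run:
```python
from h import *
to((.5363,-.285,.16,15.4))
```

```text
t 25.58 p [0.5385 0.031  0.1838] yaw 105.54 tilt z [ 0.0151 -0.002  -0.9999] w 0.0858 F [ 1.9 -0.2  0.6] tip 0.022
(0.5363, -0.285, 0.16, 15.4) [ 0.0872 -0.3037  0.0244] turn -17.971
```

{"fn": "step_arm", "kwargs": {
  "plan": [0.087,-0.303,0.01,0,0,18,0.087,-0.303,0.01,0,0,18,0.087,-0.303,0.01,0,0,18,0.087,-0.303,0.01,0,0,18,0.087,-0.303,0.01,0,0,18,0.087,-0.303,0.01,0,0,18,0.087,-0.303,0.01,0,0,18,0.087,-0.303,0.01,0,0,18,0.087,-0.303,0.01,0,0,18,0.087,-0.303,0.01,0,0,18,0.087,-0.303,0.01,0,0,18,0.087,-0.303,0.01,0,0,18]
}}

```text
clock: 26.58
position: [0.5311, -0.2841, 0.1648]
tool_rot: [0.579, 0.815, 0.0, -0.0]
wrist_force: [1.4, 0.9, 0.2]
grip_width: 0.0851
gripper_force: 0.0
```

Run:
```python
from h import *
to((.5363,-.285,.15,15.4),(.5363,-.285,.040,15.4))
d=snap("top");a=d["image"][...,::-1]
h=cv2.cvtColor(d["image"][160:210,215:290],cv2.COLOR_RGB2HSV)
cv2.imwrite("pics/m7.png",cv2.convertScaleAbs(cv2.resize(a[95:255,190:340],(555,592),interpolation=2),alpha=1.5,beta=20))
```

```text
t 26.58 p [ 0.5311 -0.2841  0.1648] yaw 19.19 tilt z [-2.e-04  2.e-04 -1.e+00] w 0.0851 F [1.4 0.9 0.2] tip 0.022
(0.5363, -0.285, 0.15, 15.4) [-0.0026  0.0047  0.0148] turn 0.758
(0.5363, -0.285, 0.04, 15.4) [-0.0026  0.0047  0.1248] turn 0.758
```

View pics/m7.png

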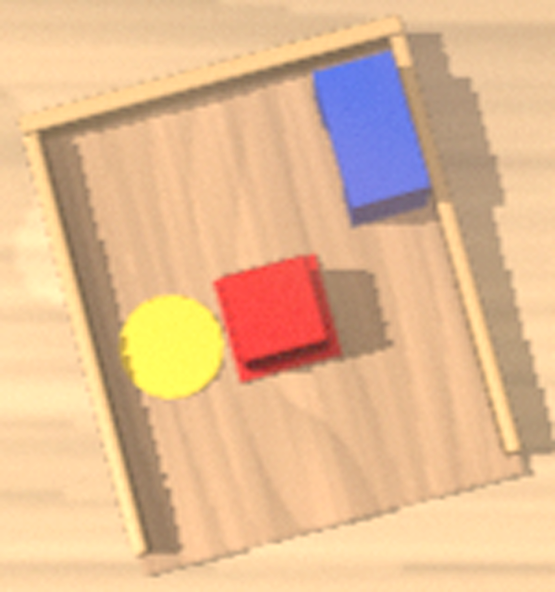

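The cube is back on the red square (crop (215..340, 255..380)) matching its start view, and the spare arch hasn't moved. Now the cylinder.

{"fn": "step_arm", "kwargs": {
  "plan": [-0.0025,0.0045,0.005,0,0,0.76,-0.0025,0.0045,0.025,0,0,0.76,-0.0025,0.0045,0.05,0,0,0.76,-0.0025,0.0045,0.08,0,0,0.76,-0.0025,0.0045,0.105,0,0,0.76,-0.0025,0.0045,0.12,0,0,0.76,-0.0025,0.0045,0.125,0,0,0.76,-0.0025,0.0045,0.125,0,0,0.76]
}}

```text
clock: 27.3
position: [0.5354, -0.2838, 0.0382]
tool_rot: [0.603, 0.798, -0.0, -0.002]
wrist_force: [0.2, -0.3, 0.1]
grip_width: 0.0856
gripper_force: 0.0
```

{"fn": "step_arm", "kwargs": {
  "plan": [0,0,0,0,0,0,0,0,0,0,0,0,0,0,0,0,0,0,0,0,0,0,0,0,0,0,0,0,0,0,0,0,0,0,0,0,0,0,0,0,0,0,0,0,0,0,0,0,0,0,0,0,0,0,0,0,0,0,0,0],
  "hand": 1,
  "force": 30
}}

```text
clock: 28.13
position: [0.5375, -0.2854, 0.0417]
tool_rot: [0.603, 0.798, -0.0, 0.002]
wrist_force: [-0.9, -0.2, 5.8]
grip_width: 0.0433
gripper_force: 30.8
```

Run:
```python
from h import *
to((.5363,-.285,.18,15.4),(.518,.0843,.18,15.4))
```

```text
t 28.13 p [ 0.5375 -0.2854  0.0417] yaw 15.8 tilt z [ 0.0024 -0.0019 -1.    ] w 0.0433 F [-0.9 -0.2  5.8] tip 0.022
(0.5363, -0.285, 0.18, 15.4) [ 0.0004 -0.0008 -0.1383] turn 0.08
(0.518, 0.0843, 0.18, 15.4) [ 0.3607  0.0821 -0.139 ] turn 0.08
```

{"fn": "step_arm", "kwargs": {
  "plan": [0,0,-0.015,0,0,0,0,0,-0.045,0,0,0,0,0,-0.08,0,0,0,0.02,0.004,-0.115,0,0,0,0.055,0.012,-0.138,0,0,0,0.095,0.022,-0.138,0,0,0,0.135,0.031,-0.138,0,0,0,0.175,0.04,-0.138,0,0,0,0.215,0.049,-0.138,0,0,0,0.255,0.058,-0.138,0,0,0,0.295,0.067,-0.138,0,0,0,0.325,0.074,-0.138,0,0,0]
}}

```text
clock: 29.13
position: [0.518, 0.0511, 0.1775]
tool_rot: [0.603, 0.798, 0.0, -0.001]
wrist_force: [0.1, 0.3, -0.7]
grip_width: 0.0433
gripper_force: 30.7
```

{"fn": "step_arm", "kwargs": {
  "plan": [0.02,0.005,0,0,0,0,0.035,0.008,0,0,0,0,0.036,0.008,0.02,0,0,0,0.036,0.008,0.045,0,0,0,0.036,0.008,0.065,0,0,0,0.036,0.008,0.075,0,0,0,0.036,0.008,0.075,0,0,0,0.036,0.008,0.075,0,0,0]
}}

```text
clock: 29.8
position: [0.5169, 0.085, 0.1026]
tool_rot: [0.603, 0.797, -0.0, -0.0]
wrist_force: [-1.1, -0.7, -0.2]
grip_width: 0.0433
gripper_force: 30.7
```

Run:
```python
from h import *
to((.518,.0843,.0497,15.4))
```

```text
t 29.8 p [0.5169 0.085  0.1026] yaw 15.78 tilt z [-0.0012  0.     -1.    ] w 0.0433 F [-1.1 -0.7 -0.2] tip 0.022
(0.518, 0.0843, 0.0497, 15.4) [-0.001   0.001   0.0529] turn 0.076
```

{"fn": "step_arm", "kwargs": {
  "plan": [0,0.001,0.01,0,0,0,0,0.001,0.025,0,0,0,0,0.001,0.038,0,0,0,0,0.001,0.046,0,0,0,0,0.001,0.05,0,0,0,0,0.001,0.052,0,0,0,0,0.001,0.053,0,0,0,0,0.001,0.053,0,0,0,0,0.001,0.053,0,0,0]
}}

```text
clock: 30.55
position: [0.5187, 0.0853, 0.0506]
tool_rot: [0.603, 0.798, 0.0, 0.001]
wrist_force: [0.1, 0.5, -0.2]
grip_width: 0.0432
gripper_force: 30.7
```

Run:
```python
from h import *
to((.518,.0843,.0497,15.4))
```

```text
t 30.55 p [0.5187 0.0853 0.0506] yaw 15.79 tilt z [ 1.5e-03 -1.0e-04 -1.0e+00] w 0.0432 F [ 0.1  0.5 -0.2] tip 0.022
(0.518, 0.0843, 0.0497, 15.4) [-0.0008 -0.0009  0.0009] turn 0.077
```

{"fn": "step_arm", "kwargs": {
  "plan": [0,0,0.0005,0,0,0,0,0,0.001,0,0,0,0,0,0.0015,0,0,0,0,0,0.0015,0,0,0]
}}

```text
clock: 30.88
position: [0.5187, 0.0854, 0.0497]
tool_rot: [0.603, 0.798, 0.0, 0.0]
wrist_force: [-2.6, 0.0, 6.1]
grip_width: 0.0432
gripper_force: 31.3
```

{"fn": "step_arm", "kwargs": {
  "plan": [0,0,0,0,0,0,0,0,0,0,0,0,0,0,0,0,0,0,0,0,0,0,0,0,0,0,0,0,0,0,0,0,0,0,0,0,0,0,-0.01,0,0,0,0,0,-0.03,0,0,0,0,0,-0.06,0,0,0,0,0,-0.09,0,0,0,0,0,-0.12,0,0,0,0,0,-0.13,0,0,0],
  "hand": 0
}}

```text
clock: 31.88
position: [0.5207, 0.0854, 0.1844]
tool_rot: [0.603, 0.798, 0.003, 0.004]
wrist_force: [1.1, 0.0, 1.0]
grip_width: 0.0854
gripper_force: 0.0
```

{"fn": "step_arm", "kwargs": {
  "plan": [-0.03,0,-0.02,0,0,0,-0.07,0,-0.02,0,0,0,-0.11,0,-0.02,0,0,0,-0.15,0,-0.02,0,0,0,-0.19,0,-0.02,0,0,0,-0.22,0,-0.02,0,0,0,-0.24,0,-0.02,0,0,0,-0.25,0,-0.02,0,0,0,-0.25,0,-0.02,0,0,0,-0.25,0,-0.02,0,0,0]
}}

```text
clock: 32.72
position: [0.5857, -0.1547, 0.1978]
tool_rot: [0.603, 0.797, 0.0, -0.001]
wrist_force: [0.3, 0.4, -0.2]
grip_width: 0.0856
gripper_force: 0.0
```

Run:
```python
from h import *
to()
d=snap("top");a=d["image"][...,::-1];d2=snap("side");b=d2["image"][...,::-1]
z=np.zeros((592,790,3),np.uint8)
z[:,:480]=cv2.resize(a[95:255,205:335],(480,592),interpolation=2)
z[:260,485:785]=cv2.resize(b[190:260,225:306],(300,260),interpolation=2)
z[265:425,485:785]=cv2.resize(b[300:380,260:350],(300,160+0),interpolation=2)
z[430:590,485:785]=cv2.resize(a[170:255,65:165],(300,160),interpolation=2)
cv2.imwrite("pics/m8.png",cv2.convertScaleAbs(z,alpha=1.5,beta=20))
```

```text
t 32.72 p [ 0.5857 -0.1547  0.1978] yaw 15.76 tilt z [-0.0012  0.0011 -1.    ] w 0.0856 F [ 0.3  0.4 -0.2] tip 0.022
```

View pics/m8.png

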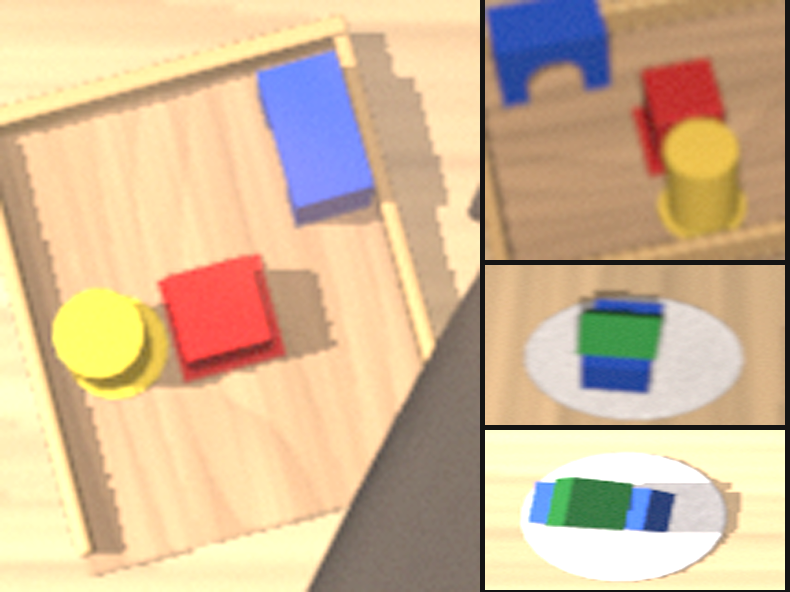

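The crops show the cylinder upright on its disc (100,335), the cube on its square, the roof centred on the arch and the spare arch unmoved. Handing in.

```bash
python3 -c "
from bench import r
print(r.finish_job())"
```

```text
the job is handed in; nothing more can be done
None
```

I handed the job in at about 33 s, with no verdict returned: in the last pictures the green roof sits centred on the board's arch, the cube and cylinder are back upright on their marks, and the spare arch looks unmoved.

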